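# Nip up the gland nut deep in the pump head

## Robot

A 6-joint arm with a two-finger parallel gripper is mounted at the origin on a cart in front of the work surface, level with it; the furniture and walls round the work are solid. World frame = base frame: x ahead of the robot, y to its left, z up, the work surface at z = 0. Lengths are in mm, angles in rad, forces in N, time in s.
With the tool pointing down it reaches from about 300 to 825 mm from the base axis. Payload 5.4 kg.
Tool frame: the origin (TCP) lies midway between the tips of the shut fingers; the grasp point (between the pads) lies 19 mm behind it; z points along the fingers, y is the line along which they close (so a half turn about z gives the same grasp; the last joint's range is limited). The gripper opens to 92 mm and grips with 3 to 60 N. Pads are 20 mm wide; open, the fingers measure 128 mm over their backs; the gripper's body (75 mm by 189 mm) begins 69 mm behind the grasp point.
Start: joints at [0.921, 0.158, 1.597, -0, 1.386, -0.21], TCP at [244.818, 520.26, 214.601] pointing down, gripper open.
Joint ranges: [-2.91, 2.91], [-0.94, 2.29], [0.18, 2.7], [-1.29, 4.43], [0.17, 2.64], [-3, 3]. Speed limits (rad/s): [2.57, 2.57, 3.14, 3.14, 3.14, 3.14].

## Interface

Orientations are given as a unit quaternion [w, x, y, z].
In Python, from cell import observe, snapshot, sign_off gives the robot as it stands. The module is installed in compiled form; this text tells all that it offers.
- The arm moves only by the tool step_arm, never from a script. Its argument "plan" is a list of rows, each an object of numbers: "fingers": the closure, from 0 (fully open) to 1 (shut); "dx", "dy", "dz": the shift along the world's x, y, z in mm; "turn": the turn about the world's z in rad. A call has exactly 10 rows; each row is the pose to reach, as a shift and turn from the pose commanded when the call began; what a row does not reach only later rows make up. A row lasts 1/12 s, in which the tool goes at most 41.7 mm and 7.16 degrees, less where a joint would pass 70% of its speed; a pose out of reach is approached as far as the arm can. A call with a gripper value outside its range is refused whole. The fingers move at their own pace and stop on an object; the grip force is fixed at half the most. Time passes only in rows, so rows that repeat a pose let the fingers close, or fill a call up. It gives the time, the measured TCP pose, the force, the opening and the grip force at its end, in the units of the state.
- observe(): the state, without advancing time (a new reading comes with each control period).
- snapshot(name): name is "scene" or "side" or "wrist"; returns a dict with "image" (384x512x3 uint8, red, green, blue), "fx", "fy", "cx", "cy" (pixels), "R" (3x3) and "t" (3): a world point X has camera coordinates R X + t. Camera axes: x right, y down, z forward; pixel columns grow to the right and rows downward; lengths in mm; the calibration is good to about 2 mm. A picture is of the moment at which its call begins. There is no depth.
- sign_off(): hands the job in; it is judged then, once.
The state is a dict: "clock": time; "q": joint angles; "dq": joint speeds; "effort": joint torques, N m; "position": TCP position; "orientation": TCP orientation; "contact_force": force on the tool from outside, world axes, zero at the start; "torque": the same for the moment, N m; "grip_width": opening from 0.0 (shut) to 1.0 (fully open); "finger_force": force on a finger pad.
Only numpy, scipy, OpenCV 4.12 (cv2) and the standard library are available. Lean on these libraries where they do the work, as an engineer would, in place of code of your own. Each camera call takes 0.05 s, during which the arm holds its last target. There are 200 camera calls.

## Task

Tighten the gland nut at the bottom of the pump head's deep bore: take the red T-handled socket key out of its stand, lower it down the bore and feel it fully onto the hexagon, without ramming the nut or the head. Turn clockwise until the nut stops running freely and goes tight, then about ten to fifteen degrees more so that the seal is nipped, never as much as twenty, which crushes it. Then lift the key out and stand it upright in its stand again; leave the glass beaker, the tube rack and the black dust cap where they are.

Things in the scene. Friction and masses are not known exactly. Their poses are not given: they have to be found in the camera images.
- pump: Fixed bench pump on a dark steel plate (262 x 120 x 10 mm, reaching 63 mm before and 199 mm behind the bore). Its bare-metal head is an upright round barrel 68 mm wide, flat top 95 mm above the bench, bored from the top. Origin on the bench on the bore's axis, z up, +x towards the motor. Brass hose barbs stick out 64 mm to +y and -y at 62 mm height.
- bore_mouth (a point): Centre of the bore's mouth, in the head's flat top 95 mm above the bench, z up along the bore. The bore is 41 mm in diameter (45 mm in its uppermost 3 mm). A socket not in line with the hexagon stops with its mouth 58 to 65 mm below this point; in line it slips on and comes to rest about 77 mm below.
- key: Loose socket key, 0.22 to 0.37 kg, upright in its stand at the start. Origin: centre of the socket's mouth, its lower end; z up along the shaft. Socket round, 36 mm in diameter, 40 mm long, hexagon hole 28 mm across flats (two flats face the key's +x and -x), 22 mm deep; on the nut it has about 0.15 rad of play either way. Shaft 14 mm in diameter, key 157 mm long in all.
- key_handle (a point): Centre of the key's T handle, on the key's axis, 142 mm above the socket's mouth. The handle is 84 mm long along the key's x, 14 mm thick (15 mm on its black pads) along the key's y, and 30 mm high (15 mm above and below this point); grip it across its thickness from above.
- stand: Fixed round-welled tool stand: a black plate 96 x 96 x 8 mm with a grey cup 56 mm wide, 48 mm high. Origin on the bench under the cup's axis, z up.
- well (a point): Centre of the cup's mouth, 48 mm above the bench. The well is 41 mm in diameter (45 mm in its uppermost 3 mm) and 40 mm deep; the key stands in it with its socket's mouth on the well's floor, 40 mm below this point, at any turn of the handle.
- seal (a joint): How far the nut has squeezed the seal, in rad of nut turn: 0 untouched, 0.08 barely nipped, 0.17 to 0.26 as asked (10 to 15 degrees), over 0.40 crushed. Clockwise from above the nut first runs freely (0.04 Nm) for an unknown 0.3 to 1.2 rad. Squeezing takes 0.28 Nm plus 1.2 Nm per rad; held still, 1.2 Nm per rad or somewhat more is left. Let go, nut and seal stay (at 0.23 at most).
- beaker: Glass beaker, 73 x 81 x 95 mm, loose; origin under its centre, on the bench.
- tube_rack: Green tube rack with capped tubes, 72 x 218 x 96 mm (long along its own y, which lies about along the world x), loose; origin under its centre, on the bench.
- dust_cap: The bore's black dust cap, a disc 62 mm in diameter and 18 mm high, loose, lying on the bench; origin under its centre.
- motor (a point): Centre of the blue finned motor that lies behind the head along the pump's +x; 67 mm thick, its grey terminal box reaches 85 mm above the bench.
- nut_face (a point): Centre of the top face of the brass hexagon gland nut down the bore, on the bore's axis, 65 mm below the bore's mouth, z up. Hexagon 26 mm across flats, 14 mm high, at an unknown angle; on its top face a tapered round nose 10 mm high, 27 mm wide in its lowest 2 mm, 18 mm at its top, centres the socket. It turns about the bore's axis; this point does not turn with it.
Not all that is in view belongs to the job. There is more than one size of the stand; the job needs the larger.

How it is judged (in metres and radians):
On the way, in this order (a step that is already met when the one before it is completed fails the run):
1. the key's socket is fully on the nut: mouth within 5 mm of the bore's axis and at least 72 mm below the bore's mouth (horizontal distance between key and bore_mouth below 0.005 m and z of key in the frame of bore_mouth below -0.072 m), for 0.1 s.
2. the seal is squeezed by at least 0.08 rad with the key still on the nut (value of joint seal above 0.08 rad and z of key in the frame of bore_mouth below -0.068 m), for 0.2 s.
At the end, for the whole second after the job is handed in: The seal is still squeezed by more than 0.08 rad, and the key stands at rest and released in its stand: socket mouth within 6 mm of the well's axis and more than 30 mm below the cup's mouth, tilted less than 0.12 rad (value of joint seal above 0.08 rad and horizontal distance between key and well below 0.006 m and z of key in the frame of well below -0.03 m and angle between key's own z axis and vertical below 0.12 rad and linear speed of key below 0.02 m/s); the robot touches nothing.
It fails at once if the seal is squeezed by more than 0.40 rad (crushed) (value of joint seal above 0.4 rad).
It fails at once if the key rams the nut or the pump head: it presses on them with more than 40 N before the socket is down on the nut (contact force between key and pump above 40 N and z of key in the frame of bore_mouth above -0.072 m).
It fails at once if the beaker is moved by more than 30 mm (distance of beaker from where it was at the start of the episode above 0.03 m).
It fails at once if the tube rack is moved by more than 30 mm (distance of tube_rack from where it was at the start of the episode above 0.03 m).
It fails at once if the dust cap is moved by more than 30 mm (distance of dust_cap from where it was at the start of the episode above 0.03 m).
It also fails if it takes over 70 s, if anything falls off the work surface, if the arm or the gripper's body presses on something with over 40 N, if the wrist force passes 120 N, or if a joint passes its speed limit or range.

## Working session

There is one attempt and no reset: what is moved stays moved. The work goes in short steps, Python scripts to look and compute and a tool call to move; the robot and the scene stay as the last step left them, time stands still between calls to the robot, and variables do not carry over. Pictures are saved under pics/ and viewed, at most 10 in all, crops included, and the job is handed in when it is done.

Besides the shell and the picture viewer there is one more tool, called after "Request:" as a command line: name --argument value ..., lists and objects as JSON in quotes. step_arm: Moves the arm, as the interface text tells. Its arguments: {"type":"object","properties":{"plan":{"type":"array"}},"required":["plan"]}

```bash
mkdir -p pics; cat > h.py <<'E'
import numpy as np, cv2
from cell import observe, snapshot, sign_off
def shot(n,f=None):
    s=snapshot(n)
    for k in("R","t"): s[k]=np.array(s[k],float)
    if f: cv2.imwrite("pics/"+f,cv2.cvtColor(s["image"],cv2.COLOR_RGB2BGR))
    return s
def ray(s,u,v):
    d=s["R"].T@np.array([(u-s["cx"])/s["fx"],(v-s["cy"])/s["fy"],1]); return -s["R"].T@s["t"],d
def onz(s,u,v,z):
    c,d=ray(s,u,v); return c+d*(z-c[2])/d[2]
def proj(s,X):
    p=s["R"]@np.array(X,float)+s["t"]; return s["fx"]*p[0]/p[2]+s["cx"],s["fy"]*p[1]/p[2]+s["cy"]
E
python3 - <<'E'
from h import *
a=[shot(n) for n in("scene","side","wrist")]
im=np.vstack([np.hstack([a[0]["image"],a[1]["image"]]),np.hstack([a[2]["image"],a[2]["image"]*0])])
cv2.imwrite("pics/scene.png",cv2.cvtColor(a[0]["image"],cv2.COLOR_RGB2BGR))
b=np.hstack([a[1]["image"],a[2]["image"]]);cv2.imwrite("pics/sw.png",cv2.cvtColor(cv2.resize(b,(800,300)),cv2.COLOR_RGB2BGR))
for s in a: print(-s["R"].T@s["t"],s["fx"],s["R"][2])
print(observe())
E
```

```text
[ 155.00270306 -387.7995267   640.96663017] 360.1267334759545 [ 0.43392992  0.63622096 -0.63790886]
[ 158.38207244 -657.41552237  778.74512518] 484.91639118790494 [ 0.35280631  0.72588813 -0.59043554]
[177.82484542 551.95547782 383.01976667] 273.2047164809251 [ 0.23594048 -0.11453966 -0.96499366]
{'clock': 0.15, 'q': array([ 9.20868519e-01,  1.58901118e-01,  1.59789939e+00, -3.50062538e-05,
        1.38619541e+00, -2.10117148e-01]), 'dq': array([-0.00053566,  0.0003106 , -0.00258607,  0.00148199,  0.00075246,
        0.0001678 ]), 'effort': array([-3.56880100e-04, -3.85915339e+01, -3.22434497e+01,  7.01673422e-02,
        3.51336447e-02, -6.89464468e-05]), 'position': array([244.56590326, 519.88020499, 213.86870059]), 'orientation': array([-2.76867114e-04,  2.18134033e-01,  9.75918568e-01, -6.44925079e-04]), 'contact_force': array([-0.00173965, -1.03778524, -0.48966061]), 'torque': array([-0.00665201,  0.02539324,  0.00572884]), 'finger_force': 0.0, 'grip_width': 1.0018179851423143}
```

View pics/scene.png

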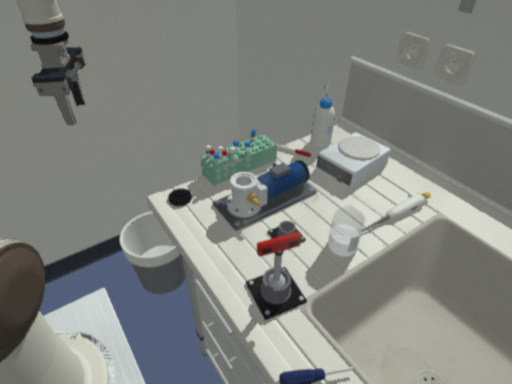

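View pics/sw.png

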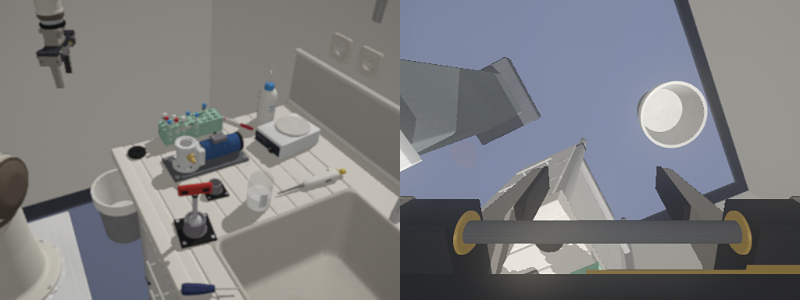

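The scene view shows the red key handle at about (279,243) in the stand at (276,290), the bore at (244,182), the dust cap at (180,197), the rack at (240,155) and the beaker at (346,232). The smaller stand is at (287,230). Next I'll triangulate.

```bash
cat >> h.py <<'E'
def tri(s1,p1,s2,p2):
    A=[];b=[]
    for s,p in((s1,p1),(s2,p2)):
        c,d=ray(s,*p); d/=np.linalg.norm(d); P=np.eye(3)-np.outer(d,d); A.append(P);b.append(P@c)
    A=np.vstack(A);b=np.hstack(b); x=np.linalg.lstsq(A,b,rcond=None)[0]; return x,np.linalg.norm(A@x-b)
def red(s,lo=None):
    h=cv2.cvtColor(s["image"],cv2.COLOR_RGB2HSV); m=((h[...,0]<8)|(h[...,0]>172))&(h[...,1]>150)&(h[...,2]>60)
    n,l,st,c=cv2.connectedComponentsWithStats(m.astype(np.uint8)); i=1+np.argmax(st[1:,4]); return l==i,st[i],c[i]
E
python3 - <<'E'
from h import *
a=shot("scene");b=shot("side")
ra,rb=red(a),red(b); print(ra[1:],rb[1:]); print(tri(a,ra[2],b,rb[2]))
for s,r in((a,ra),(b,rb)):
    q=cv2.minAreaRect(np.argwhere(r[0])[:,::-1].astype(np.float32));print(q)
    print([onz(s,*p,150).round(0) for p in cv2.boxPoints(q)])
def crop(s,x,y,w,h): return cv2.resize(s["image"][y:y+h,x:x+w],(400,300),interpolation=cv2.INTER_CUBIC)
print([s["image"].shape for s in(a,b)])
o=np.vstack([np.hstack([crop(a,230,220,120,90),crop(a,190,150,120,90)]),np.hstack([crop(b,200,215,120,90),crop(b,180,160,120,90)])])
cv2.imwrite("pics/crops.png",cv2.cvtColor(o,cv2.COLOR_RGB2BGR))
E
```

```text
(array([258, 232,  42,  23, 428], dtype=int32), array([277.39252336, 242.61915888])) (array([228, 233,  43,  17, 464], dtype=int32), array([249.74137931, 241.33405172]))
(array([445.74368713, -40.72430348, 136.10018172]), np.float64(0.8136774427464244))
((278.54962158203125, 243.2283477783203), (14.105328559875488, 43.88796615600586), 77.7352294921875)
[array([407., -25., 150.]), array([486., -51., 150.]), array([469., -80., 150.]), array([393., -55., 150.])]
((249.4883575439453, 242.30918884277344), (13.75917911529541, 42.80350112915039), 82.69424438476562)
[array([405., -28., 150.]), array([485., -48., 150.]), array([471., -83., 150.]), array([394., -63., 150.])]
[(384, 512, 3), (384, 512, 3)]
```

View pics/crops.png

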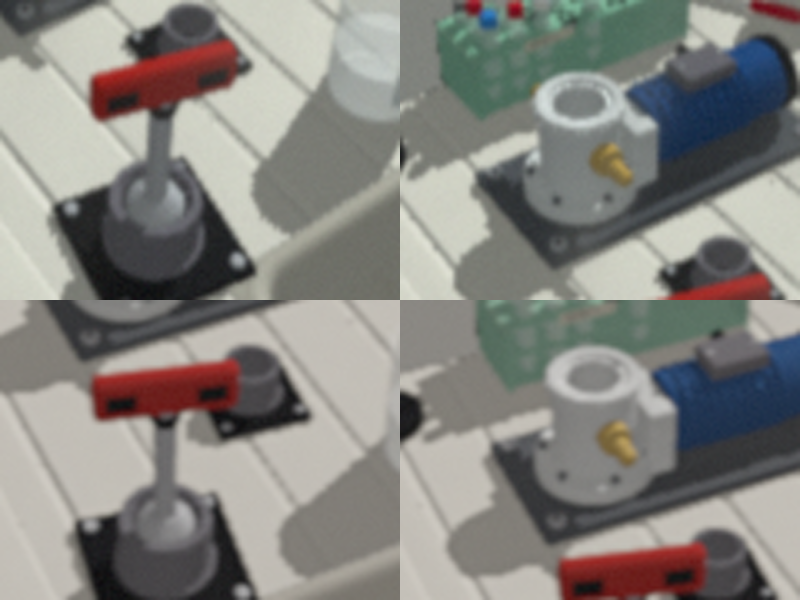

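```bash
python3 - <<'E'
from h import *
a=shot("scene");b=shot("side")
for s,h,c,p in((a,(277.5,242.8),(277,279.4),(244.3,180.3)),(b,(249.6,241.7),(249.5,281.9),(239.1,182.5))):
    print(onz(s,*h,150),onz(s,*c,48),onz(s,*p,95))
E
```

```text
[437.04111659 -51.15782419 150.        ] [436.94419014 -56.96036053  48.        ] [523.6957588  192.85402668  95.        ]
[439.42616836 -54.32531265 150.        ] [436.23674047 -60.91469925  48.        ] [527.02967089 193.04528341  95.        ]
```

Request:
step_arm --plan '[{"dx": 40,"dy": -35,"dz": 20},{"dx": 60,"dy": -70,"dz": 26},{"dx": 80,"dy": -105,"dz": 26},{"dx": 95,"dy": -140,"dz": 26},{"dx": 105,"dy": -180,"dz": 26,"turn": 0.03},{"dx": 115,"dy": -220,"dz": 26,"turn": 0.06},{"dx": 125,"dy": -260,"dz": 26,"turn": 0.1},{"dx": 135,"dy": -298,"dz": 26,"turn": 0.15},{"dx": 145,"dy": -336,"dz": 26,"turn": 0.15},{"dx": 152,"dy": -374,"dz": 26,"turn": 0.15}]'

```text
validation failed for argument at $.pl...
```

Request:
step_arm --plan '[{"dx": 8,"dy": -40},{"dx": 16,"dy": -80},{"dx": 24,"dy": -115},{"dx": 30,"dy": -150},{"dx": 36,"dy": -180},{"dx": 41,"dy": -200},{"dx": 41,"dy": -200},{"dx": 41,"dy": -200},{"dx": 41,"dy": -200},{"dx": 41,"dy": -200}]'

```text
validation failed for argument at $.pl...
```

```bash
python3 - <<'E'
from h import *
s=shot("wrist","w1.png"); o=observe(); print(o["position"],o["orientation"],o["q"],o["clock"])
m,st,c=red(s); print(st,c,onz(s,*c,165)); q=cv2.minAreaRect(np.argwhere(m)[:,::-1].astype(np.float32));print(q)
print([onz(s,*p,165).round(1) for p in cv2.boxPoints(q)], proj(s,[438,-54,165]))
E
```

```text
[244.76995188 520.19295637 214.47595931] [-5.30563817e-05  2.18130305e-01  9.75919644e-01 -1.22519412e-04] [ 9.20899745e-01  1.58492561e-01  1.59714586e+00 -5.79464926e-06
  1.38622120e+00 -2.10099053e-01] 0.4Traceback (most recent call last):
  File "<stdin>", line 3, in <module>
  File "h.py", line 21, in red
    n,l,st,c=cv2.connectedComponentsWithStats(m.astype(np.uint8)); i=1+np.argmax(st[1:,4]); return l==i,st[i],c[i]
                                                                       ~~~~~~~~~^^^^^^^^^^
    return _wrapfunc(a, 'argmax', axis=axis, out=out, **kwds)
    return bound(*args, **kwds)
ValueError: attempt to get argmax of an empty sequence
```

View pics/w1.png

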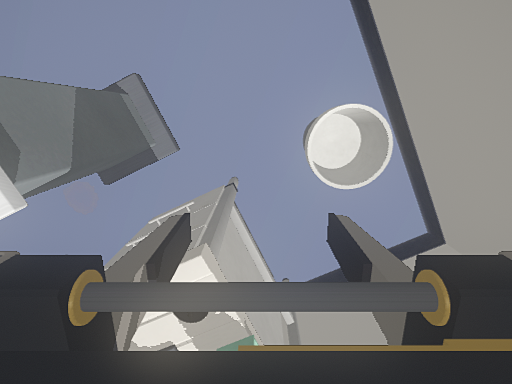

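The wrist view is unchanged because the arm has not moved. The move calls were refused, probably because every row needs all the fields.

Request:
step_arm --plan '[{"fingers": 0,"dx": 40,"dy": -35,"dz": 20,"turn": 0},{"fingers": 0,"dx": 60,"dy": -70,"dz": 26,"turn": 0},{"fingers": 0,"dx": 80,"dy": -105,"dz": 26,"turn": 0},{"fingers": 0,"dx": 95,"dy": -140,"dz": 26,"turn": 0},{"fingers": 0,"dx": 105,"dy": -180,"dz": 26,"turn": 0.03},{"fingers": 0,"dx": 115,"dy": -220,"dz": 26,"turn": 0.06},{"fingers": 0,"dx": 125,"dy": -260,"dz": 26,"turn": 0.1},{"fingers": 0,"dx": 135,"dy": -298,"dz": 26,"turn": 0.15},{"fingers": 0,"dx": 145,"dy": -336,"dz": 26,"turn": 0.15},{"fingers": 0,"dx": 152,"dy": -374,"dz": 26,"turn": 0.15}]'

```text
clock: 1.23
position: [397.1, 144.3, 240.9]
orientation: [0.001, 0.144, 0.99, 0.0]
contact_force: [0.4, 0.5, -0.4]
grip_width: 0.999
finger_force: 0.0
```

Request:
step_arm --plan '[{"fingers": 0,"dx": 8,"dy": -40,"dz": 0,"turn": 0},{"fingers": 0,"dx": 16,"dy": -80,"dz": 0,"turn": 0},{"fingers": 0,"dx": 24,"dy": -115,"dz": 0,"turn": 0},{"fingers": 0,"dx": 30,"dy": -150,"dz": 0,"turn": 0},{"fingers": 0,"dx": 36,"dy": -180,"dz": 0,"turn": 0},{"fingers": 0,"dx": 41,"dy": -200,"dz": 0,"turn": 0},{"fingers": 0,"dx": 41,"dy": -200,"dz": 0,"turn": 0},{"fingers": 0,"dx": 41,"dy": -200,"dz": 0,"turn": 0},{"fingers": 0,"dx": 41,"dy": -200,"dz": 0,"turn": 0},{"fingers": 0,"dx": 41,"dy": -200,"dz": 0,"turn": 0}]'

```text
clock: 2.07
position: [437.7, -52.5, 240.6]
orientation: [-0.0, 0.144, 0.99, 0.0]
contact_force: [-0.0, -0.6, -0.0]
grip_width: 0.998
finger_force: 0.0
```

```bash
python3 - <<'E'
from h import *
s=shot("wrist","w2.png"); o=observe(); print(o["position"],o["orientation"],o["q"],o["clock"])
print(proj(s,[438,-54,165]),proj(s,[525,193,95]))
m,st,c=red(s); print(st,c,onz(s,*c,165)); q=cv2.minAreaRect(np.argwhere(m)[:,::-1].astype(np.float32));print(q)
print([onz(s,*p,165).round(1) for p in cv2.boxPoints(q)])
E
```

```text
[437.67643617 -52.52278999 240.61161424] [1.33391826e-05 1.43478303e-01 9.89653455e-01 1.22681515e-04] [-3.95083845e-01 -2.22264785e-01  1.91699413e+00  2.46183960e-04
  1.44689844e+00 -1.67796021e+00] 2.1167
(np.float64(257.2575516553493), np.float64(195.80929058837376)) (np.float64(476.4312803059232), np.float64(189.2775802874112))
[251 154  13  81 869] [257.31875719 192.7698504 ] [435.1739263  -53.09711879 165.        ]
((256.9236755371094, 194.03030395507812), (80.04287719726562, 11.651691436767578), 88.8982925415039)
[array([398.7, -48.8, 165. ]), array([401.5, -38.7, 165. ]), array([476.9, -59.2, 165. ]), array([473.9, -70.2, 165. ])]
```

View pics/w2.png

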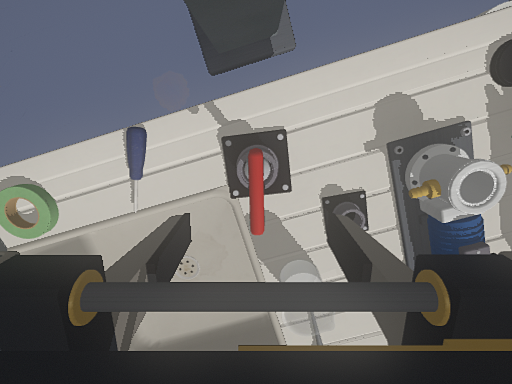

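Wrist view: the red handle is centred at (257,194), the larger stand is behind it, the bore mouth is at about (478,183), and the small stand is at (347,215). Gripper alignment is good, so I'll descend and grip.

Request:
step_arm --plan '[{"fingers": 0,"dx": 0,"dy": -1,"dz": -25,"turn": 0.01},{"fingers": 0,"dx": 0,"dy": -1,"dz": -50,"turn": 0.01},{"fingers": 0,"dx": 0,"dy": -1,"dz": -75,"turn": 0.01},{"fingers": 0,"dx": 0,"dy": -1,"dz": -95,"turn": 0.01},{"fingers": 0,"dx": 0,"dy": -1,"dz": -109,"turn": 0.01},{"fingers": 0,"dx": 0,"dy": -1,"dz": -109,"turn": 0.01},{"fingers": 0.6,"dx": 0,"dy": -1,"dz": -109,"turn": 0.01},{"fingers": 1,"dx": 0,"dy": -1,"dz": -109,"turn": 0.01},{"fingers": 1,"dx": 0,"dy": -1,"dz": -109,"turn": 0.01},{"fingers": 1,"dx": 0,"dy": -1,"dz": -109,"turn": 0.01}]'

```text
clock: 2.95
position: [438.7, -55.0, 132.9]
orientation: [0.001, 0.139, 0.99, -0.0]
contact_force: [-1.0, -0.3, 0.4]
grip_width: 0.733
finger_force: 0.0
```

Request:
step_arm --plan '[{"fingers": 1,"dx": 0,"dy": 0,"dz": 0,"turn": 0},{"fingers": 1,"dx": 0,"dy": 0,"dz": 0,"turn": 0},{"fingers": 1,"dx": 0,"dy": 0,"dz": 0,"turn": 0},{"fingers": 1,"dx": 0,"dy": 0,"dz": 0,"turn": 0},{"fingers": 1,"dx": 0,"dy": 0,"dz": 0,"turn": 0},{"fingers": 1,"dx": 0,"dy": 0,"dz": 10,"turn": 0},{"fingers": 1,"dx": 0,"dy": 0,"dz": 20,"turn": 0},{"fingers": 1,"dx": 0,"dy": 0,"dz": 20,"turn": 0},{"fingers": 1,"dx": 0,"dy": 0,"dz": 20,"turn": 0},{"fingers": 1,"dx": 0,"dy": 0,"dz": 20,"turn": 0}]'

```text
clock: 3.78
position: [439.7, -55.6, 154.4]
orientation: [0.003, 0.139, 0.99, -0.001]
contact_force: [-1.4, 0.1, 10.2]
grip_width: 0.146
finger_force: 30.0
```

```bash
python3 - <<'E'
from h import *
o=observe(); print(o)
E
```

```text
{'clock': 3.7833, 'q': array([-3.99544085e-01, -1.42993268e-01,  2.02274779e+00, -1.46046509e-04,
        1.25661745e+00, -1.69066988e+00]), 'dq': array([ 0.00019167,  0.00112672, -0.00136877, -0.00290938,  0.00231797,
       -0.00058394]), 'effort': array([ -0.0596185 , -20.91107905, -26.41386509,   0.03628211,
        -0.3075021 ,   0.02921794]), 'position': array([439.7191801 , -55.57169952, 154.3923459 ]), 'orientation': array([ 2.50494953e-03,  1.39357351e-01,  9.90238714e-01, -7.37508879e-04]), 'contact_force': array([-1.39743586,  0.1348643 , 10.21751123]), 'torque': array([0.09762908, 0.24324254, 0.03359542]), 'finger_force': 29.98855412006378, 'grip_width': 0.1457365245943158}
```

Request:
step_arm --plan '[{"fingers": 1,"dx": 0,"dy": 0,"dz": 25,"turn": 0},{"fingers": 1,"dx": 0,"dy": 0,"dz": 50,"turn": 0},{"fingers": 1,"dx": 0,"dy": 0,"dz": 75,"turn": 0},{"fingers": 1,"dx": 0,"dy": 0,"dz": 95,"turn": 0},{"fingers": 1,"dx": 0,"dy": 0,"dz": 108,"turn": 0},{"fingers": 1,"dx": 0,"dy": 0,"dz": 108,"turn": 0},{"fingers": 1,"dx": 0,"dy": 0,"dz": 108,"turn": 0},{"fingers": 1,"dx": 0,"dy": 0,"dz": 108,"turn": 0},{"fingers": 1,"dx": 0,"dy": 0,"dz": 108,"turn": 0},{"fingers": 1,"dx": 0,"dy": 0,"dz": 108,"turn": 0}]'

```text
clock: 4.62
position: [437.1, -54.5, 258.2]
orientation: [-0.001, 0.139, 0.99, 0.0]
contact_force: [0.3, 0.4, -2.8]
grip_width: 0.149
finger_force: 30.0
```

```bash
python3 - <<'E'
from h import *
s=shot("wrist","w3.png"); o=observe(); print(o["position"],o["orientation"],o["contact_force"],o["torque"])
a=shot("scene");b=shot("side")
ra,rb=red(a),red(b)
o=np.hstack([cv2.resize(s["image"],(400,300)),cv2.resize(a["image"][110:320,150:430],(400,300),interpolation=2)])
cv2.imwrite("pics/w3.png",cv2.cvtColor(o,cv2.COLOR_RGB2BGR)); print(proj(s,[525,193,95]))
E
```

```text
[437.25899143 -54.50908723 258.43736281] [-1.03138846e-03  1.39460562e-01  9.90227050e-01  2.78778343e-04] [ 0.61390252  0.36119374 -2.9044015 ] [ 0.03065127  0.06290732 -0.01826906]
(np.float64(466.8176298046923), np.float64(187.4800217861745))
```

View pics/w3.png

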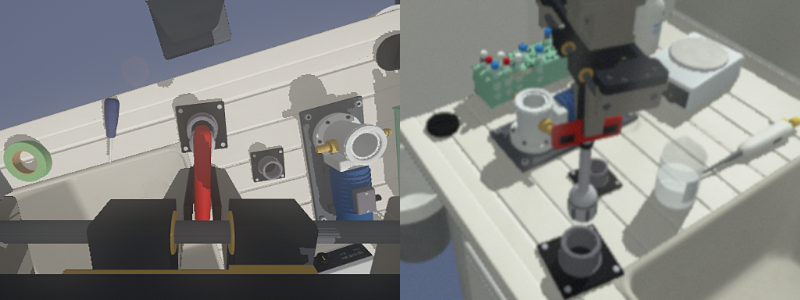

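The key is held upright, clear of the stand, with a weight of about 2.9 N. I'll move close to the bore, to one side, for a better measurement.

Request:
step_arm --plan '[{"fingers": 1,"dx": 10,"dy": 20,"dz": 0,"turn": 0},{"fingers": 1,"dx": 25,"dy": 50,"dz": 0,"turn": 0},{"fingers": 1,"dx": 40,"dy": 80,"dz": 0,"turn": 0},{"fingers": 1,"dx": 55,"dy": 110,"dz": 0,"turn": 0},{"fingers": 1,"dx": 65,"dy": 130,"dz": 0,"turn": 0},{"fingers": 1,"dx": 70,"dy": 145,"dz": 0,"turn": 0},{"fingers": 1,"dx": 75,"dy": 150,"dz": 0,"turn": 0},{"fingers": 1,"dx": 75,"dy": 150,"dz": 0,"turn": 0},{"fingers": 1,"dx": 75,"dy": 150,"dz": 0,"turn": 0},{"fingers": 1,"dx": 75,"dy": 150,"dz": 0,"turn": 0}]'

```text
clock: 5.6
position: [512.6, 94.3, 259.5]
orientation: [-0.0, 0.14, 0.99, -0.0]
contact_force: [-0.7, 0.3, -3.0]
grip_width: 0.146
finger_force: 30.0
```

```bash
python3 - <<'E'
from h import *
s=shot("wrist"); o=observe(); print(o["position"],o["orientation"],o["contact_force"],o["q"])
np.savez("w4.npz",**s)
u,v=map(int,proj(s,[525,193,95])); print(u,v, proj(s,[525+34,193,95]))
c=s["image"][max(v-75,0):v+75,u-100:u+100]; print(c.shape,u-100,v-75)
cv2.imwrite("pics/w4.png",cv2.cvtColor(cv2.resize(c,(800,c.shape[0]*4),interpolation=2),cv2.COLOR_RGB2BGR))
E
```

```text
[512.61542139  94.22690266 259.56839264] [-7.34571354e-05  1.40101244e-01  9.90137159e-01 -2.07464313e-04] [-0.42694746 -0.34562316 -3.97772542] [-5.00826761e-02 -1.00657185e-02  1.68619841e+00 -4.02177900e-04
  1.46564378e+00 -1.33970941e+00]
338 162 (np.float64(343.9994294000236), np.float64(187.76610822913534))
(150, 200, 3) 238 87
```

View pics/w4.png

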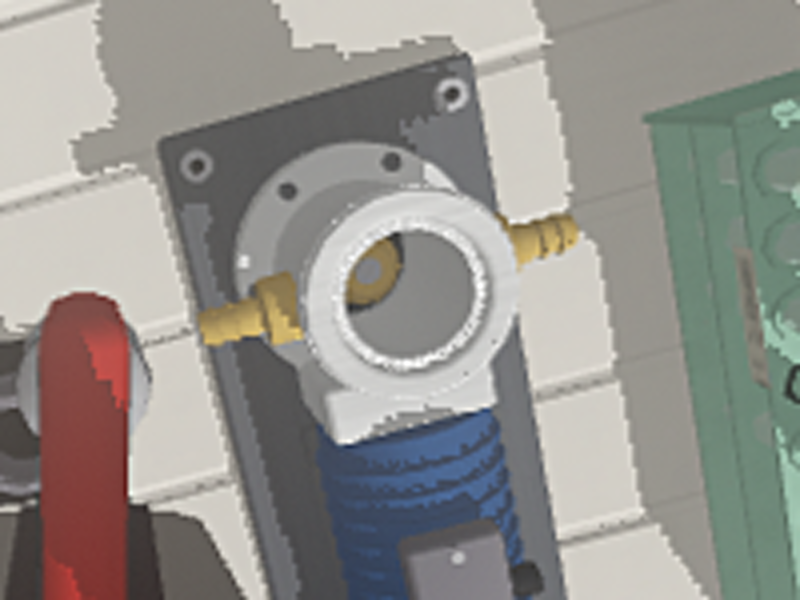

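```bash
python3 - <<'E'
from h import *
s=dict(np.load("w4.npz"))
print(onz(s,341,160.25,95), onz(s,340.9,160.3,95))
print("nut nose",onz(s,238+371/4,87+270/4,40))
# socket left/right edges seen in the crop: fit key axis
for z in(135,175): print(proj(s,[512.6,94.3,z]))
E
```

```text
[523.42139936 196.44334816  95.        ] [523.44834703 196.31251107  95.        ]
nut nose [524.69941167 197.44297062  40.        ]
(np.float64(258.8515572625442), np.float64(182.26577717724254))
(np.float64(258.7833898142474), np.float64(192.35952034711656))
```

Request:
step_arm --plan '[{"fingers": 1,"dx": 4,"dy": 25,"dz": 0,"turn": 0},{"fingers": 1,"dx": 7,"dy": 55,"dz": 0,"turn": 0},{"fingers": 1,"dx": 10,"dy": 80,"dz": 0,"turn": 0},{"fingers": 1,"dx": 11,"dy": 95,"dz": 0,"turn": 0},{"fingers": 1,"dx": 11.4,"dy": 101.5,"dz": 0,"turn": 0},{"fingers": 1,"dx": 11.4,"dy": 101.5,"dz": 0,"turn": 0},{"fingers": 1,"dx": 11.4,"dy": 101.5,"dz": -10,"turn": 0},{"fingers": 1,"dx": 11.4,"dy": 101.5,"dz": -20,"turn": 0},{"fingers": 1,"dx": 11.4,"dy": 101.5,"dz": -28,"turn": 0},{"fingers": 1,"dx": 11.4,"dy": 101.5,"dz": -28,"turn": 0}]'

```text
clock: 6.48
position: [523.0, 195.7, 228.5]
orientation: [-0.002, 0.14, 0.99, -0.001]
contact_force: [-0.2, -0.2, -2.5]
grip_width: 0.147
finger_force: 30.0
```

```bash
python3 - <<'E'
from h import *
s=shot("wrist"); o=observe(); print(o["position"],o["orientation"],o["contact_force"],o["q"])
u,v=map(int,proj(s,[524,196.5,95])); print(u,v)
a=shot("scene"); c=s["image"][v-60:v+60,u-80:u+80]; d=a["image"][130:220,185:305]
cv2.imwrite("pics/w5.png",cv2.cvtColor(np.hstack([cv2.resize(x,(400,300),interpolation=2) for x in(c,d)]),cv2.COLOR_RGB2BGR))
E
```

```text
[523.45425106 195.92226899 229.69797815] [-1.36255281e-03  1.39987802e-01  9.90152215e-01 -3.85963015e-04] [ 0.40354344  0.23516028 -3.35664063] [ 1.41933231e-01  1.08898648e-01  1.62155905e+00  1.82058678e-05
  1.41396722e+00 -1.14796749e+00]
259 181
```

View pics/w5.png

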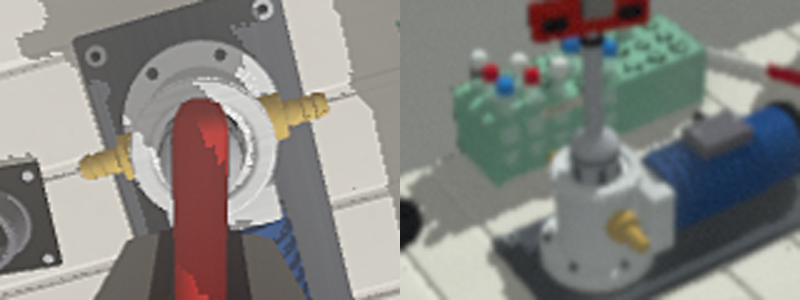

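The key sits in line with the bore, with the ring at 132 to 278 and the handle at 174 to 228 in the crop, so it's within about 1 mm. Now I'll lower it.

Request:
step_arm --plan '[{"fingers": 1,"dx": 0.3,"dy": 0.7,"dz": -5,"turn": 0},{"fingers": 1,"dx": 0.3,"dy": 0.7,"dz": -11,"turn": 0},{"fingers": 1,"dx": 0.3,"dy": 0.7,"dz": -17,"turn": 0},{"fingers": 1,"dx": 0.3,"dy": 0.7,"dz": -23,"turn": 0},{"fingers": 1,"dx": 0.3,"dy": 0.7,"dz": -29,"turn": 0},{"fingers": 1,"dx": 0.3,"dy": 0.7,"dz": -35,"turn": 0},{"fingers": 1,"dx": 0.3,"dy": 0.7,"dz": -41,"turn": 0},{"fingers": 1,"dx": 0.3,"dy": 0.7,"dz": -47,"turn": 0},{"fingers": 1,"dx": 0.3,"dy": 0.7,"dz": -50,"turn": 0},{"fingers": 1,"dx": 0.3,"dy": 0.7,"dz": -50,"turn": 0}]'

```text
clock: 7.42
position: [524.0, 197.3, 180.5]
orientation: [-0.001, 0.139, 0.99, -0.0]
contact_force: [-0.2, -0.2, -2.8]
grip_width: 0.148
finger_force: 30.0
```

Request:
step_arm --plan '[{"fingers": 1,"dx": 0,"dy": 0,"dz": -4,"turn": 0},{"fingers": 1,"dx": 0,"dy": 0,"dz": -8,"turn": 0},{"fingers": 1,"dx": 0,"dy": 0,"dz": -11,"turn": 0},{"fingers": 1,"dx": 0,"dy": 0,"dz": -13,"turn": 0},{"fingers": 1,"dx": 0,"dy": 0,"dz": -14.5,"turn": 0},{"fingers": 1,"dx": 0,"dy": 0,"dz": -16,"turn": 0},{"fingers": 1,"dx": 0,"dy": 0,"dz": -17.5,"turn": 0},{"fingers": 1,"dx": 0,"dy": 0,"dz": -19,"turn": 0},{"fingers": 1,"dx": 0,"dy": 0,"dz": -19,"turn": 0},{"fingers": 1,"dx": 0,"dy": 0,"dz": -19,"turn": 0}]'

```text
clock: 8.25
position: [525.5, 197.5, 164.4]
orientation: [0.001, 0.139, 0.99, 0.0]
contact_force: [0.3, -0.7, 5.4]
grip_width: 0.149
finger_force: 30.0
```

Request:
step_arm --plan '[{"fingers": 1,"dx": 0,"dy": 0,"dz": -1,"turn": 0},{"fingers": 1,"dx": 0,"dy": 0,"dz": -2,"turn": 0},{"fingers": 1,"dx": 0,"dy": 0,"dz": -2,"turn": -0.05},{"fingers": 1,"dx": 0,"dy": 0,"dz": -2,"turn": -0.1},{"fingers": 1,"dx": 0,"dy": 0,"dz": -2,"turn": -0.15},{"fingers": 1,"dx": 0,"dy": 0,"dz": -2,"turn": -0.2},{"fingers": 1,"dx": 0,"dy": 0,"dz": -2,"turn": -0.25},{"fingers": 1,"dx": 0,"dy": 0,"dz": -2,"turn": -0.25},{"fingers": 1,"dx": 0,"dy": 0,"dz": -2,"turn": -0.25},{"fingers": 1,"dx": 0,"dy": 0,"dz": -2,"turn": -0.25}]'

```text
clock: 9.08
position: [526.6, 197.7, 164.2]
orientation: [0.003, 0.262, 0.965, 0.001]
contact_force: [-2.6, -1.3, 12.8]
grip_width: 0.147
finger_force: 30.1
```

```bash
python3 - <<'E'
from h import *
o=observe(); print(o["position"],o["orientation"],o["contact_force"],o["torque"],o["q"])
E
```

```text
[526.57816582 197.66663981 164.23533401] [2.55898672e-03 2.61786003e-01 9.65122075e-01 9.59200948e-04] [-2.60077594 -1.30799454 12.75699874] [-0.30851994  0.66064575 -0.03815879] [ 1.44444943e-01  1.64701983e-01  1.69198417e+00 -2.89127715e-04
  1.27944783e+00 -8.96522506e-01]
```

The moments show the contact is on the socket's −x/−y side, so the key sits too far to +x. I'll ease up, shift and press again.

Request:
step_arm --plan '[{"fingers": 1,"dx": 0,"dy": 0,"dz": 3,"turn": 0},{"fingers": 1,"dx": -1.2,"dy": -0.5,"dz": 4,"turn": 0},{"fingers": 1,"dx": -2.2,"dy": -1,"dz": 4,"turn": 0},{"fingers": 1,"dx": -2.2,"dy": -1,"dz": 4,"turn": 0},{"fingers": 1,"dx": -2.2,"dy": -1,"dz": 2,"turn": 0},{"fingers": 1,"dx": -2.2,"dy": -1,"dz": 0.5,"turn": 0},{"fingers": 1,"dx": -2.2,"dy": -1,"dz": -1,"turn": 0},{"fingers": 1,"dx": -2.2,"dy": -1,"dz": -1,"turn": 0},{"fingers": 1,"dx": -2.2,"dy": -1,"dz": -1,"turn": 0},{"fingers": 1,"dx": -2.2,"dy": -1,"dz": -1,"turn": 0}]'

```text
clock: 9.92
position: [525.1, 196.9, 164.2]
orientation: [0.003, 0.262, 0.965, 0.001]
contact_force: [-2.4, -1.0, 16.8]
grip_width: 0.145
finger_force: 30.1
```

```bash
cat > st.py <<'E'
from h import *
o=observe(); w,x,y,z=o["orientation"]; yaw=np.arctan2(y*y-x*x,2*x*y); yaw=2*np.arctan2(y,x)-np.pi/2
F=o["contact_force"]+[0,0,3]; M=o["torque"]
print(o["clock"],o["position"].round(1),"yaw",round(yaw,3),"F",F.round(1),"M",M.round(3),"q6",o["q"][5].round(2),"tilt",(2*(x*z+w*y)).round(4),(2*(y*z-w*x)).round(4))
if F[2]>4: print("r",(-(M[1]+.124*F[0])/F[2]*1000).round(1),((M[0]-.124*F[1])/F[2]*1000).round(1))
E
python3 st.py
```

```text
9.9167 [525.1 196.9 164.2] yaw 1.041 F [-2.4 -1.  19.8] M [-0.21   0.507 -0.005] q6 -0.9 tilt 0.0071 0.0009
r -10.7 -4.4
```

```bash
python3 - <<'E'
from h import *
X=np.array([524,196.5])
for n in("scene","side"):
    s=shot(n)
    m,st,c=red(s); print(n,st,c)
    d=np.array([np.cos(1.041-np.pi/2),np.sin(1.041-np.pi/2)])
    for z in(185,177.5,170,162.5,155,147.5): print(z,[np.round(proj(s,[*(X+k*d),z]),1) for k in(-30,30)])
    for k in(-30,30):
        u=int(round(proj(s,[*(X+k*d),165])[0])); r=np.where(m[:,u])[0]; print(k,u,r.min(),r.max())
    if n=="scene":
        v,u=int(c[1]),int(c[0]); cv2.imwrite("pics/w6.png",cv2.cvtColor(cv2.resize(s["image"][v-40:v+80,u-60:u+60],(600,600),interpolation=2),cv2.COLOR_RGB2BGR))
E
```

```text
scene [223 151  37  13 255] [241.60784314 157.05098039]
185 [array([229.8, 149.1]), array([256. , 148.1])]
177.5 [array([229.9, 151.8]), array([256. , 150.8])]
170 [array([230.1, 154.5]), array([256. , 153.5])]
162.5 [array([230.2, 157.2]), array([256. , 156.2])]
155 [array([230.3, 159.8]), array([256. , 158.9])]
147.5 [array([230.4, 162.5]), array([255.9, 161.5])]
-30 230 153 163
30 256 151 162
side [220 152  34  13 237] [236.66244726 158.75105485]
185 [array([223.7, 149.4]), array([250. , 150.8])]
177.5 [array([223.8, 152.2]), array([250. , 153.5])]
170 [array([223.9, 154.9]), array([250. , 156.3])]
162.5 [array([224. , 157.6]), array([249.9, 159. ])]
155 [array([224.1, 160.4]), array([249.9, 161.8])]
147.5 [array([224.2, 163.1]), array([249.9, 164.5])]
-30 224 152 163
30 250 155 164
```

View pics/w6.png

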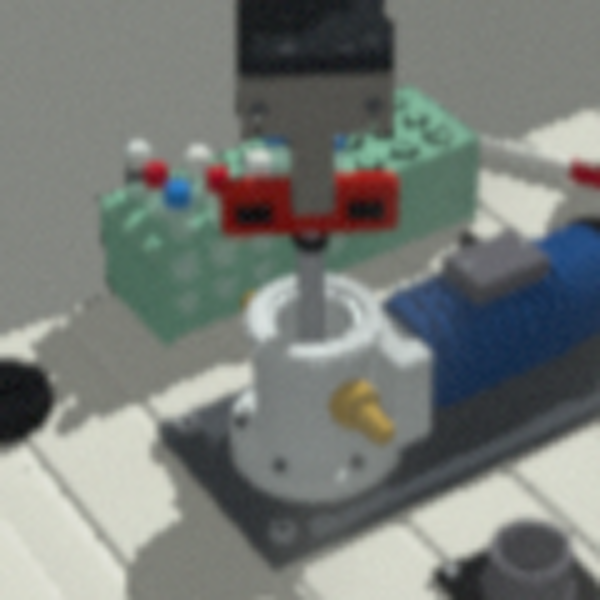

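The handle bottom is at z≈150–160, so the key hangs about 7 mm lower in the grip than I assumed. The mouth is therefore on the nut face at about z=30, out of line with the hexagon. I'll ease the pressure and turn clockwise.

Request:
step_arm --plan '[{"fingers": 1,"dx": 0,"dy": 0,"dz": 2,"turn": -0.05},{"fingers": 1,"dx": 0,"dy": 0,"dz": 2,"turn": -0.1},{"fingers": 1,"dx": 0,"dy": 0,"dz": 2,"turn": -0.15},{"fingers": 1,"dx": 0,"dy": 0,"dz": 2,"turn": -0.2},{"fingers": 1,"dx": 0,"dy": 0,"dz": 2,"turn": -0.25},{"fingers": 1,"dx": 0,"dy": 0,"dz": 2,"turn": -0.3},{"fingers": 1,"dx": 0,"dy": 0,"dz": 2,"turn": -0.35},{"fingers": 1,"dx": 0,"dy": 0,"dz": 2,"turn": -0.4},{"fingers": 1,"dx": 0,"dy": 0,"dz": 2,"turn": -0.4},{"fingers": 1,"dx": 0,"dy": 0,"dz": 2,"turn": -0.4}]'

```text
clock: 10.85
position: [524.2, 196.7, 164.3]
orientation: [0.002, 0.448, 0.894, 0.001]
contact_force: [-0.2, 0.2, 10.0]
grip_width: 0.15
finger_force: 30.0
```

```bash
python3 st.py
```

```text
10.85 [524.2 196.7 164.3] yaw 0.641 F [-0.2  0.2 13. ] M [-0.132  0.111 -0.031] q6 -0.5 tilt 0.0048 0.0006
r -6.9 -12.1
```

Request:
step_arm --plan '[{"fingers": 1,"dx": 0,"dy": 0,"dz": 1,"turn": -0.05},{"fingers": 1,"dx": 0,"dy": 0,"dz": 1,"turn": -0.1},{"fingers": 1,"dx": 0,"dy": 0,"dz": 1,"turn": -0.15},{"fingers": 1,"dx": 0,"dy": 0,"dz": 1,"turn": -0.2},{"fingers": 1,"dx": 0,"dy": 0,"dz": 1,"turn": -0.25},{"fingers": 1,"dx": 0,"dy": 0,"dz": 1,"turn": -0.3},{"fingers": 1,"dx": 0,"dy": 0,"dz": 1,"turn": -0.35},{"fingers": 1,"dx": 0,"dy": 0,"dz": 1,"turn": -0.4},{"fingers": 1,"dx": 0,"dy": 0,"dz": 1,"turn": -0.4},{"fingers": 1,"dx": 0,"dy": 0,"dz": 1,"turn": -0.4}]'

```text
clock: 11.68
position: [523.8, 196.5, 164.4]
orientation: [0.001, 0.617, 0.787, 0.001]
contact_force: [1.0, -0.3, 6.2]
grip_width: 0.149
finger_force: 30.0
```

```bash
python3 st.py
```

```text
11.6833 [523.8 196.5 164.4] yaw 0.241 F [ 1.  -0.3  9.2] M [-0.2   -0.14   0.173] q6 -0.1 tilt 0.0038 0.0001
r 1.5 -17.3
```

```bash
python3 - <<'E'
from h import *
o=observe(); yaw=0.241-np.pi/2; d=np.array([np.cos(yaw),np.sin(yaw)])
X=np.array([524,196.6]); print(d)
for n in("scene","side"):
    s=shot(n); C=-s["R"].T@s["t"]; m,st,c=red(s); print(n,st)
    nn=np.array([-d[1],d[0]]); nn*=np.sign(nn@(C[:2]-X))
    g=s["image"].astype(int); R=g[...,0]-g[...,1]
    for zm in(18,30,37):
        P=[proj(s,[*(X+k*d+nn*7.2),zm+127]) for k in(-42,-28,28,42)]; T=[proj(s,[*(X+k*d-nn*7.2),zm+157]) for k in(-42,-28,28,42)]
        print(zm,np.round(P,1).tolist(),"top",np.round(T,1).tolist())
    for k in(-28,28):
        u=int(round(proj(s,[*(X+k*d+nn*7.2),150])[0])); print(u,st[1]-2,R[st[1]-2:st[1]+st[3]+3,u])
E
```

```text
[ 0.23867385 -0.97109979]
scene [230 152  27  17 156]
18 [[228.4, 157.3], [232.6, 159.5], [249.9, 168.9], [254.5, 171.4]] top [[232.2, 144.3], [236.4, 146.5], [254.1, 155.5], [258.8, 157.9]]
30 [[228.2, 153.1], [232.4, 155.4], [249.9, 164.7], [254.5, 167.1]] top [[232.0, 140.0], [236.3, 142.1], [254.1, 151.1], [258.8, 153.5]]
37 [[228.1, 150.7], [232.3, 152.9], [249.9, 162.2], [254.5, 164.6]] top [[231.9, 137.4], [236.2, 139.5], [254.1, 148.5], [258.8, 150.8]]
233 150 [ 44  46  39  24   6   2  18  49  44  12  -6  -5  -4 -12 -18 -20 -22 -27
 -31 -29 -24 -20]
250 150 [ -6  -9 -12  -5  38  90 100  89  91  82  79  62  38  13  11  31  60  48
   7 -20 -16  -6]
side [234 153  15  18 137]
18 [[223.8, 157.9], [227.3, 160.4], [242.0, 171.2], [245.8, 174.0]] top [[228.3, 145.1], [231.9, 147.6], [247.0, 158.0], [250.9, 160.7]]
30 [[223.6, 153.6], [227.2, 156.2], [242.0, 166.8], [245.8, 169.6]] top [[228.2, 140.7], [231.8, 143.2], [246.9, 153.5], [250.9, 156.2]]
37 [[223.5, 151.1], [227.1, 153.6], [242.0, 164.3], [245.8, 167.0]] top [[228.1, 138.1], [231.8, 140.6], [246.9, 150.9], [250.9, 153.5]]
227 151 [ 27  19   6  -1   2  19  37  30   4 -11 -14 -17 -19 -15 -12  -8  -9 -10
 -13 -12 -15 -19 -20]
242 151 [  2  -1   0  15  55  87  88  85  83  79  77  72  51  27  14  23  42  45
  20  -6 -20 -24 -16]
```

Both views fit a socket mouth at z≈18–20, so the socket is already fully on and the 0.17 Nm suggests the nut has just gone tight. I'll hold still and read the torque.

Request:
step_arm --plan '[{"fingers": 1,"dx": 0,"dy": 0,"dz": 0,"turn": 0},{"fingers": 1,"dx": 0,"dy": 0,"dz": 0,"turn": 0},{"fingers": 1,"dx": 0,"dy": 0,"dz": 0,"turn": 0},{"fingers": 1,"dx": 0,"dy": 0,"dz": 0,"turn": 0},{"fingers": 1,"dx": 0,"dy": 0,"dz": 0,"turn": 0},{"fingers": 1,"dx": 0,"dy": 0,"dz": 0,"turn": 0},{"fingers": 1,"dx": 0,"dy": 0,"dz": 0,"turn": 0},{"fingers": 1,"dx": 0,"dy": 0,"dz": 0,"turn": 0},{"fingers": 1,"dx": 0,"dy": 0,"dz": 0,"turn": 0},{"fingers": 1,"dx": 0,"dy": 0,"dz": 0,"turn": 0}]'

```text
clock: 12.62
position: [523.8, 196.5, 164.4]
orientation: [0.001, 0.617, 0.787, 0.001]
contact_force: [0.7, -0.2, 5.6]
grip_width: 0.147
finger_force: 30.0
```

```bash
python3 st.py
```

```text
12.6167 [523.8 196.5 164.4] yaw 0.241 F [ 0.7 -0.2  8.6] M [-0.225 -0.141  0.205] q6 -0.1 tilt 0.0039 0.0002
r 7.0 -23.2
```

Request:
step_arm --plan '[{"fingers": 1,"dx": 0,"dy": 0,"dz": 0,"turn": -0.02},{"fingers": 1,"dx": 0,"dy": 0,"dz": 0,"turn": -0.04},{"fingers": 1,"dx": 0,"dy": 0,"dz": 0,"turn": -0.04},{"fingers": 1,"dx": 0,"dy": 0,"dz": 0,"turn": -0.04},{"fingers": 1,"dx": 0,"dy": 0,"dz": 0,"turn": -0.04},{"fingers": 1,"dx": 0,"dy": 0,"dz": 0,"turn": -0.04},{"fingers": 1,"dx": 0,"dy": 0,"dz": 0,"turn": -0.04},{"fingers": 1,"dx": 0,"dy": 0,"dz": 0,"turn": -0.04},{"fingers": 1,"dx": 0,"dy": 0,"dz": 0,"turn": -0.04},{"fingers": 1,"dx": 0,"dy": 0,"dz": 0,"turn": -0.04}]'

```text
clock: 13.45
position: [523.8, 196.5, 164.4]
orientation: [0.001, 0.632, 0.775, 0.001]
contact_force: [0.6, -0.4, 6.1]
grip_width: 0.151
finger_force: 30.1
```

```bash
python3 st.py
```

```text
13.45 [523.8 196.5 164.4] yaw 0.202 F [ 0.6 -0.4  9.1] M [-0.187 -0.166  0.33 ] q6 -0.06 tilt 0.0038 0.0001
r 9.6 -15.8
```

Request:
step_arm --plan '[{"fingers": 1,"dx": 0,"dy": 0,"dz": 0,"turn": -0.02},{"fingers": 1,"dx": 0,"dy": 0,"dz": 0,"turn": -0.04},{"fingers": 1,"dx": 0,"dy": 0,"dz": 0,"turn": -0.06},{"fingers": 1,"dx": 0,"dy": 0,"dz": 0,"turn": -0.06},{"fingers": 1,"dx": 0,"dy": 0,"dz": 0,"turn": -0.06},{"fingers": 1,"dx": 0,"dy": 0,"dz": 0,"turn": -0.06},{"fingers": 1,"dx": 0,"dy": 0,"dz": 0,"turn": -0.06},{"fingers": 1,"dx": 0,"dy": 0,"dz": 0,"turn": -0.06},{"fingers": 1,"dx": 0,"dy": 0,"dz": 0,"turn": -0.06},{"fingers": 1,"dx": 0,"dy": 0,"dz": 0,"turn": -0.06}]'

```text
clock: 14.28
position: [523.8, 196.5, 164.4]
orientation: [0.001, 0.655, 0.755, 0.001]
contact_force: [-0.2, -0.6, 6.0]
grip_width: 0.149
finger_force: 30.1
```

```bash
python3 st.py
```

```text
14.2833 [523.8 196.5 164.4] yaw 0.142 F [-0.2 -0.6  9. ] M [-0.192 -0.208  0.398] q6 0.0 tilt 0.0038 0.0
r 25.9 -13.6
```

Request:
step_arm --plan '[{"fingers": 1,"dx": 0,"dy": 0,"dz": 0,"turn": 0},{"fingers": 1,"dx": 0,"dy": 0,"dz": 0,"turn": 0},{"fingers": 1,"dx": 0,"dy": 0,"dz": 0,"turn": 0},{"fingers": 1,"dx": 0,"dy": 0,"dz": 0,"turn": 0},{"fingers": 1,"dx": 0,"dy": 0,"dz": 0,"turn": 0},{"fingers": 1,"dx": 0,"dy": 0,"dz": 0,"turn": 0},{"fingers": 1,"dx": 0,"dy": 0,"dz": 0,"turn": -0.01},{"fingers": 1,"dx": 0,"dy": 0,"dz": 0,"turn": -0.02},{"fingers": 1,"dx": 0,"dy": 0,"dz": 0,"turn": -0.03},{"fingers": 1,"dx": 0,"dy": 0,"dz": 0,"turn": -0.04}]'

```text
clock: 15.12
position: [523.8, 196.5, 164.4]
orientation: [0.001, 0.67, 0.742, 0.001]
contact_force: [-0.3, -0.1, 5.6]
grip_width: 0.148
finger_force: 30.3
```

```bash
python3 st.py
```

```text
15.1167 [523.8 196.5 164.4] yaw 0.102 F [-0.3 -0.1  8.6] M [-0.202 -0.13   0.474] q6 0.04 tilt 0.0039 -0.0001
r 19.2 -21.4
```

Request:
step_arm --plan '[{"fingers": 1,"dx": 0,"dy": 0,"dz": 0,"turn": 0},{"fingers": 1,"dx": 0,"dy": 0,"dz": 0,"turn": 0},{"fingers": 1,"dx": 0,"dy": 0,"dz": 0,"turn": 0},{"fingers": 1,"dx": 0,"dy": 0,"dz": 0,"turn": 0},{"fingers": 1,"dx": 0,"dy": 0,"dz": 0,"turn": 0},{"fingers": 1,"dx": 0,"dy": 0,"dz": 0,"turn": 0},{"fingers": 1,"dx": 0,"dy": 0,"dz": 0,"turn": 0},{"fingers": 1,"dx": 0,"dy": 0,"dz": 0,"turn": 0},{"fingers": 1,"dx": 0,"dy": 0,"dz": 0,"turn": 0},{"fingers": 1,"dx": 0,"dy": 0,"dz": 0,"turn": 0}]'

```text
clock: 15.95
position: [523.8, 196.5, 164.4]
orientation: [0.001, 0.67, 0.742, 0.001]
contact_force: [0.2, -0.2, 5.3]
grip_width: 0.149
finger_force: 30.2
```

```bash
python3 st.py
```

```text
15.95 [523.8 196.5 164.4] yaw 0.102 F [ 0.2 -0.2  8.3] M [-0.238 -0.141  0.442] q6 0.04 tilt 0.0038 -0.0001
r 14.5 -26.4
```

Request:
step_arm --plan '[{"fingers": 1,"dx": 0,"dy": 0,"dz": 0,"turn": 0},{"fingers": 1,"dx": 0,"dy": 0,"dz": 0,"turn": 0},{"fingers": 1,"dx": 0,"dy": 0,"dz": 0,"turn": 0},{"fingers": 1,"dx": 0,"dy": 0,"dz": 0,"turn": 0},{"fingers": 1,"dx": 0,"dy": 0,"dz": 0,"turn": -0.01},{"fingers": 1,"dx": 0,"dy": 0,"dz": 0,"turn": -0.02},{"fingers": 1,"dx": 0,"dy": 0,"dz": 0,"turn": -0.03},{"fingers": 1,"dx": 0,"dy": 0,"dz": 0,"turn": -0.04},{"fingers": 1,"dx": 0,"dy": 0,"dz": 0,"turn": -0.05},{"fingers": 1,"dx": 0,"dy": 0,"dz": 0,"turn": -0.06}]'

```text
clock: 16.78
position: [523.7, 196.5, 164.4]
orientation: [0.001, 0.692, 0.722, 0.001]
contact_force: [1.1, -0.5, 6.7]
grip_width: 0.152
finger_force: 30.4
```

```bash
python3 st.py
```

```text
16.7833 [523.7 196.5 164.4] yaw 0.042 F [ 1.1 -0.5  9.7] M [-0.219 -0.096  0.495] q6 0.1 tilt 0.0037 -0.0001
r -4.0 -16.8
```

Request:
step_arm --plan '[{"fingers": 1,"dx": 0,"dy": 0,"dz": 0,"turn": -0.01},{"fingers": 1,"dx": 0,"dy": 0,"dz": 0,"turn": -0.02},{"fingers": 1,"dx": 0,"dy": 0,"dz": 0,"turn": -0.025},{"fingers": 1,"dx": 0,"dy": 0,"dz": 0,"turn": -0.025},{"fingers": 1,"dx": 0,"dy": 0,"dz": 0,"turn": -0.025},{"fingers": 1,"dx": 0,"dy": 0,"dz": 0,"turn": -0.025},{"fingers": 1,"dx": 0,"dy": 0,"dz": 0,"turn": 0.03},{"fingers": 1,"dx": 0,"dy": 0,"dz": 0,"turn": 0.08},{"fingers": 1,"dx": 0,"dy": 0,"dz": 0,"turn": 0.12},{"fingers": 1,"dx": 0,"dy": 0,"dz": 0,"turn": 0.12}]'

```text
clock: 17.62
position: [523.8, 196.5, 164.4]
orientation: [0.001, 0.647, 0.762, 0.001]
contact_force: [0.8, -0.1, 5.0]
grip_width: 0.146
finger_force: 30.0
```

```bash
python3 st.py
```

```text
17.6167 [523.8 196.5 164.4] yaw 0.163 F [ 0.8 -0.1  8. ] M [-0.22  -0.125  0.079] q6 -0.02 tilt 0.0038 0.0002
r 3.4 -25.3
```

Request:
step_arm --plan '[{"fingers": 1,"dx": 0,"dy": 0,"dz": 1,"turn": 0.04},{"fingers": 1,"dx": 0,"dy": 0,"dz": 2,"turn": 0.07},{"fingers": 1,"dx": 0,"dy": 0,"dz": 4,"turn": 0.07},{"fingers": 1,"dx": 0,"dy": 0,"dz": 7,"turn": 0.07},{"fingers": 1,"dx": 0,"dy": 0,"dz": 10,"turn": 0.07},{"fingers": 1,"dx": 0,"dy": 0,"dz": 14,"turn": 0.07},{"fingers": 1,"dx": 0,"dy": 0,"dz": 18,"turn": 0.07},{"fingers": 1,"dx": 0,"dy": 0,"dz": 22,"turn": 0.07},{"fingers": 1,"dx": 0,"dy": 0,"dz": 25,"turn": 0.07},{"fingers": 1,"dx": 0,"dy": 0,"dz": 25,"turn": 0.07}]'

```text
clock: 18.45
position: [522.9, 196.7, 189.2]
orientation: [0.001, 0.621, 0.784, 0.001]
contact_force: [-0.5, 0.5, -3.0]
grip_width: 0.147
finger_force: 30.0
```

```bash
python3 st.py
```

```text
18.45 [522.9 196.7 189.2] yaw 0.231 F [-0.5  0.5  0. ] M [-0.022  0.063 -0.004] q6 -0.09 tilt 0.0019 0.0005
```

The key is free of the nut and weighs the same as before. I'll raise it clear, then go back over the stand at the original yaw.

Request:
step_arm --plan '[{"fingers": 1,"dx": 0,"dy": 0,"dz": 20,"turn": 0},{"fingers": 1,"dx": 0,"dy": 0,"dz": 40,"turn": 0},{"fingers": 1,"dx": 0,"dy": 0,"dz": 60,"turn": 0},{"fingers": 1,"dx": 0,"dy": 0,"dz": 75,"turn": 0},{"fingers": 1,"dx": 0,"dy": 0,"dz": 80,"turn": 0},{"fingers": 1,"dx": -5,"dy": -15,"dz": 80,"turn": 0.1},{"fingers": 1,"dx": -12,"dy": -40,"dz": 80,"turn": 0.2},{"fingers": 1,"dx": -22,"dy": -70,"dz": 80,"turn": 0.3},{"fingers": 1,"dx": -32,"dy": -100,"dz": 80,"turn": 0.4},{"fingers": 1,"dx": -42,"dy": -130,"dz": 80,"turn": 0.5}]'

```text
clock: 19.28
position: [479.2, 65.5, 266.7]
orientation: [-0.001, 0.405, 0.914, -0.0]
contact_force: [-0.4, -0.6, -2.4]
grip_width: 0.151
finger_force: 30.0
```

Request:
step_arm --plan '[{"fingers": 1,"dx": -10,"dy": -30,"dz": 0,"turn": 0.1},{"fingers": 1,"dx": -20,"dy": -60,"dz": 0,"turn": 0.2},{"fingers": 1,"dx": -30,"dy": -85,"dz": 0,"turn": 0.3},{"fingers": 1,"dx": -37,"dy": -105,"dz": 0,"turn": 0.4},{"fingers": 1,"dx": -41,"dy": -117,"dz": 0,"turn": 0.5},{"fingers": 1,"dx": -42.5,"dy": -121.2,"dz": 0,"turn": 0.56},{"fingers": 1,"dx": -42.5,"dy": -121.2,"dz": 0,"turn": 0.56},{"fingers": 1,"dx": -42.5,"dy": -121.2,"dz": 0,"turn": 0.56},{"fingers": 1,"dx": -42.5,"dy": -121.2,"dz": 0,"turn": 0.56},{"fingers": 1,"dx": -42.5,"dy": -121.2,"dz": 0,"turn": 0.56}]'

```text
clock: 20.12
position: [437.9, -54.1, 267.4]
orientation: [-0.0, 0.14, 0.99, 0.0]
contact_force: [0.1, -0.2, -3.2]
grip_width: 0.152
finger_force: 30.0
```

```bash
python3 st.py; python3 - <<'E'
from h import *
s=shot("wrist"); u,v=map(int,proj(s,[438,-55,48])); print(u,v)
c=s["image"][v-60:v+60,u-80:u+80]; a=shot("scene"); x,y=map(int,proj(a,[438,-55,100])); d=a["image"][y-55:y+65,x-80:x+80]
cv2.imwrite("pics/w7.png",cv2.cvtColor(np.hstack([cv2.resize(i,(400,300),interpolation=2) for i in(c,d)]),cv2.COLOR_RGB2BGR))
E
```

```text
20.1167 [437.9 -54.1 267.4] yaw 1.291 F [ 0.1 -0.2 -0.2] M [-0.038  0.018 -0.003] q6 -1.69 tilt -0.0003 0.0004
258 166
```

View pics/w7.png

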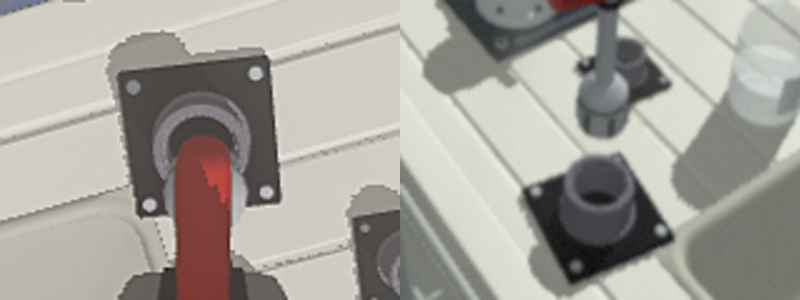

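The crop shows the cup rim centred near (201,140), with the key hanging above it. I'll turn that into a position.

```bash
python3 - <<'E'
from h import *
s=shot("wrist")
print(onz(s,178+201.5*.4,106+140*.4,48),onz(s,178+201.2*.4,106+139.5*.4,8), onz(s,178+203*.4,100,48))
# key x offset: socket seen left 163, right 246 at z~140
print(proj(s,[437.9,-54.1,140]),178+204.5*.4)
E
```

```text
[431.89451877 -52.85092893  48.        ] [438.21816498 -54.94359791   8.        ] [350.40872571 -28.57489062  48.        ]
(np.float64(258.8591667987389), np.float64(181.59130279208708)) 259.8
```

Request:
step_arm --plan '[{"fingers": 1,"dx": 0,"dy": 0,"dz": -15,"turn": 0},{"fingers": 1,"dx": 0,"dy": 0,"dz": -30,"turn": 0},{"fingers": 1,"dx": 0,"dy": 0,"dz": -45,"turn": 0},{"fingers": 1,"dx": 0,"dy": 0,"dz": -57,"turn": 0},{"fingers": 1,"dx": 0,"dy": 0,"dz": -65,"turn": 0},{"fingers": 1,"dx": 0,"dy": 0,"dz": -70,"turn": 0},{"fingers": 1,"dx": 0,"dy": 0,"dz": -74,"turn": 0},{"fingers": 1,"dx": 0,"dy": 0,"dz": -78,"turn": 0},{"fingers": 1,"dx": 0,"dy": 0,"dz": -82,"turn": 0},{"fingers": 1,"dx": 0,"dy": 0,"dz": -82,"turn": 0}]'

```text
clock: 21.1
position: [437.7, -54.8, 185.2]
orientation: [-0.0, 0.139, 0.99, -0.0]
contact_force: [-0.3, -1.3, -3.1]
grip_width: 0.145
finger_force: 30.0
```

```bash
python3 st.py
```

```text
21.1 [437.7 -54.8 185.2] yaw 1.291 F [-0.3 -1.3 -0.1] M [-0.226 -0.078 -0.03 ] q6 -1.69 tilt -0.0003 -0.0002
```

Request:
step_arm --plan '[{"fingers": 1,"dx": 0,"dy": -1,"dz": -5,"turn": 0},{"fingers": 1,"dx": 0,"dy": -1,"dz": -10,"turn": 0},{"fingers": 1,"dx": 0,"dy": -1,"dz": -15,"turn": 0},{"fingers": 1,"dx": 0,"dy": -1,"dz": -20,"turn": 0},{"fingers": 1,"dx": 0,"dy": -1,"dz": -24,"turn": 0},{"fingers": 1,"dx": 0,"dy": -1,"dz": -27,"turn": 0},{"fingers": 1,"dx": 0,"dy": -1,"dz": -29,"turn": 0},{"fingers": 1,"dx": 0,"dy": -1,"dz": -31,"turn": 0},{"fingers": 1,"dx": 0,"dy": -1,"dz": -31,"turn": 0},{"fingers": 1,"dx": 0,"dy": -1,"dz": -31,"turn": 0}]'

```text
clock: 21.93
position: [438.0, -55.8, 154.8]
orientation: [0.0, 0.139, 0.99, -0.0]
contact_force: [0.8, 0.6, -2.7]
grip_width: 0.148
finger_force: 30.0
```

```bash
python3 st.py
```

```text
21.9333 [438.  -55.8 154.8] yaw 1.291 F [0.8 0.6 0.3] M [-0.04  -0.036  0.023] q6 -1.69 tilt 0.0005 -0.0002
```

Request:
step_arm --plan '[{"fingers": 1,"dx": 0,"dy": 0,"dz": -0.7,"turn": 0},{"fingers": 1,"dx": 0,"dy": 0,"dz": -1.4,"turn": 0},{"fingers": 1,"dx": 0,"dy": 0,"dz": -2,"turn": 0},{"fingers": 1,"dx": 0,"dy": 0,"dz": -2,"turn": 0},{"fingers": 1,"dx": 0,"dy": 0,"dz": -2,"turn": 0},{"fingers": 1,"dx": 0,"dy": 0,"dz": -2,"turn": 0},{"fingers": 1,"dx": 0,"dy": 0,"dz": -2,"turn": 0},{"fingers": 1,"dx": 0,"dy": 0,"dz": -2,"turn": 0},{"fingers": 1,"dx": 0,"dy": 0,"dz": -2,"turn": 0},{"fingers": 1,"dx": 0,"dy": 0,"dz": -2,"turn": 0}]'

```text
clock: 22.77
position: [439.2, -56.2, 154.6]
orientation: [0.002, 0.139, 0.99, -0.0]
contact_force: [0.2, 0.6, 7.9]
grip_width: 0.15
finger_force: 30.0
```

```bash
python3 st.py
```

```text
22.7667 [439.2 -56.2 154.6] yaw 1.291 F [ 0.2  0.6 10.9] M [ 0.333  0.256 -0.053] q6 -1.69 tilt 0.0034 -0.0011
r -25.7 24.0
```

Touching the floor at TCP 154.6 gives a mouth-to-TCP offset of 146.6 mm, so the socket was 77 mm down when it was on the nut, which is fully seated. Now I'll release.

Request:
step_arm --plan '[{"fingers": 1,"dx": 0,"dy": 0,"dz": 1.5,"turn": 0},{"fingers": 1,"dx": 0,"dy": 0,"dz": 2,"turn": 0},{"fingers": 0.6,"dx": 0,"dy": 0,"dz": 2,"turn": 0},{"fingers": 0.3,"dx": 0,"dy": 0,"dz": 2,"turn": 0},{"fingers": 0.3,"dx": 0,"dy": 0,"dz": 2,"turn": 0},{"fingers": 0.3,"dx": 0,"dy": 0,"dz": 2,"turn": 0},{"fingers": 0.3,"dx": 0,"dy": 0,"dz": 2,"turn": 0},{"fingers": 0.3,"dx": 0,"dy": 0,"dz": 2,"turn": 0},{"fingers": 0.3,"dx": 0,"dy": 0,"dz": 2,"turn": 0},{"fingers": 0.3,"dx": 0,"dy": 0,"dz": 2,"turn": 0}]'

```text
clock: 23.6
position: [437.8, -55.7, 154.6]
orientation: [-0.0, 0.139, 0.99, -0.0]
contact_force: [-0.2, -0.1, -0.6]
grip_width: 0.693
finger_force: 0.0
```

Request:
step_arm --plan '[{"fingers": 0.3,"dx": 0,"dy": 0,"dz": 0,"turn": 0},{"fingers": 0.3,"dx": 0,"dy": 0,"dz": 0,"turn": 0},{"fingers": 0.3,"dx": 0,"dy": 0,"dz": 10,"turn": 0},{"fingers": 0.3,"dx": 0,"dy": 0,"dz": 20,"turn": 0},{"fingers": 0.3,"dx": 0,"dy": 0,"dz": 35,"turn": 0},{"fingers": 0.3,"dx": 0,"dy": 0,"dz": 55,"turn": 0},{"fingers": 0.3,"dx": 0,"dy": 0,"dz": 75,"turn": 0},{"fingers": 0.3,"dx": 0,"dy": 0,"dz": 90,"turn": 0},{"fingers": 0.3,"dx": 0,"dy": 0,"dz": 90,"turn": 0},{"fingers": 0.3,"dx": 0,"dy": 0,"dz": 90,"turn": 0}]'

```text
clock: 24.43
position: [438.5, -56.0, 246.0]
orientation: [0.001, 0.139, 0.99, -0.0]
contact_force: [0.1, -0.6, 0.3]
grip_width: 0.699
finger_force: 0.0
```

```bash
python3 st.py; python3 - <<'E'
from h import *
a=shot("scene");b=shot("side"); print(red(a)[1:],red(b)[1:], "start: (277.4,242.6) (249.7,241.3)")
s=shot("wrist");m,st,c=red(s);q=cv2.minAreaRect(np.argwhere(m)[:,::-1].astype(np.float32));P=np.array([onz(s,*p,165) for p in cv2.boxPoints(q)]);print(P.mean(0),P.round(0).tolist())
E
```

```text
24.4333 [438.5 -56.  246. ] yaw 1.291 F [ 0.1 -0.6  3.3] M [0.006 0.009 0.005] q6 -1.69 tilt 0.0027 -0.0012
(array([258, 232,  42,  23, 428], dtype=int32), array([277.27803738, 242.28738318])) (array([228, 233,  44,  17, 465], dtype=int32), array([250.12903226, 241.09677419])) start: (277.4,242.6) (249.7,241.3)
[437.69979455 -54.21757768 165.        ] [[473.0, -72.0, 165.0], [399.0, -48.0, 165.0], [402.0, -37.0, 165.0], [477.0, -59.0, 165.0]]
```

The key is standing upright in its original place and is released, so I'm handing in.

```bash
python3 -c "
from cell import sign_off; print(sign_off())"
```

```text
the job is handed in; nothing more can be done
None
```

I handed the job in at about 24 s: the gland nut was tightened to a seal squeeze of about 0.18–0.2 rad (estimated from torque, never measured directly), and the key is upright and released in its stand; no verdict came back.

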